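Free the router plate's insert ring with the pin spanner

ROBOT

A 6-joint arm with a two-finger parallel gripper is mounted at the origin on the work surface. World frame = base frame: x ahead of the robot, y to its left, z up, the work surface at z = 0. Lengths are in m, angles in rad, forces in N, time in s.
With the tool pointing down it reaches from about 0.35 to 0.975 m from the base axis. Payload 17.4 kg.
Tool frame: the origin (TCP) lies midway between the tips of the shut fingers; the grasp point (between the pads) lies 19 mm behind it; z points along the fingers, y is the line along which they close (so a half turn about z gives the same grasp; the last joint's range is limited). The gripper opens to 85 mm and grips with 20 to 120 N. Pads are 22 mm wide; open, the fingers measure 114 mm over their backs; the gripper's body (76 mm by 85 mm) begins 54 mm behind the grasp point. The pads swing forward as they close: fully open they stand 13 mm farther back than shut.
Start: joints at [1.246, 0.116, 1.442, -0, 1.584, -0.038], TCP at [0.191, 0.647, 0.203] pointing down, gripper open.
Joint ranges: [-2.83, 2.83], [-0.83, 2.19], [0.07, 2.5], [-1.14, 4.28], [0.01, 3], [-2.97, 2.97]. Speed limits (rad/s): [1.89, 1.89, 2.22, 3.14, 3.14, 3.14].

INTERFACE

Orientations are given as a unit quaternion [x, y, z, w].
In Python, from workcell import robot gives the robot as it stands.
- The arm moves only by the tool jog_arm, never from a script. Its argument "series" is a list of rows, each a list of 5 numbers: the opening, from 0 (shut) to 1 (fully open), then the shift along the tool's x, y, z in units of 0.1 m (1.0 is 0.1 m), then the turn about the tool's z in units of 180 degrees (1.0 is 180 degrees). In form: [[grip, tx, ty, tz, yaw], ...]. A call has 1 to 5 rows; each row is the pose to reach, as a shift and turn from the pose commanded when the call began, along the tool's axes at that moment, turning the shorter way round; what a row does not reach only later rows make up. A row lasts 1/8 s, in which the tool goes at most 62.5 mm and 10.7 degrees, less where a joint would pass 70% of its speed; a pose out of reach is approached as far as the arm can. A call with a number of a shift or a turn outside -1 to 1 is refused whole. A call with a gripper value outside its range is refused whole. The fingers move at their own pace and stop on an object; "newtons" is the grip in N (left out, the last holds). Time passes only in rows, so rows that repeat a pose let the fingers close. It gives the time, the measured TCP pose, the force, the opening and the grip force at its end, in the units of the state.
- robot.get_obs(): the state, without advancing time (a new reading comes with each control period).
- robot.snapshot(name): name is "side" or "top"; returns the picture (384x512x3 uint8, red, green, blue); there is no depth.
- robot.get_calibration(name): a dict with "fx", "fy", "cx", "cy" (pixels), "position" and "orientation" of the camera in the world. Camera axes: x right, y up, looking along -z (the intrinsics and any distortion apply to the point x, -y, -z); pixel columns grow to the right and rows downward; lengths in m; the calibration is good to about 2 mm. A picture is of the moment at which its call begins. get_calibration takes no time and is no camera call.
- robot.close_job(): hands the job in; it is judged then, once.
The state is a dict: "time_s": time; "joint_pos": joint angles; "dq": joint speeds; "effort": joint torques, N m; "position": TCP position; "tcp_rot": TCP orientation; "force": force on the tool from outside, world axes, zero at the start; "moment": the same for the moment, N m; "opening": finger opening in m; "gripper_force": force on a finger pad.
Only numpy, scipy, OpenCV 4.12 (cv2) and the standard library are available. Lean on these libraries where they do the work, as an engineer would, in place of code of your own. Each camera call takes 0.05 s, during which the arm holds its last target. There are 200 camera calls.

TASK

The dark steel ring let into the aluminium router plate is locked. Take the two-pin spanner that fits it (the longer of the two), set its pins down into the ring's two holes until its bar lies on the ring, turn it anticlockwise (seen from above) to the ring's stop, and let go, leaving the spanner standing upright in the ring. Leave the small spanner where it is.

Things in the scene. Friction and masses are not known exactly. Their poses are not given: they have to be found in the camera images.
- spanner: Long spanner: steel bar 116x30x10, two 8 mm pins 90 apart pointing 20 down from it, upright wooden grip on its middle, 50 along the bar, 18 thick across it. Origin midway between the pin tips, z up, x along the bar: bar underside at 20, its top 30, grip top 95. Either way round is the same. Starts upright, loose on a fixed offcut 34x50x30 high standing between its pins (origin 10 above bench).
- small_spanner: Bystander: same make and grip, but its bar is only 76 mm long and its pins 50 mm apart. It does not fit the ring; leave it alone. It sits on an offcut of its own; the two spanners may change places. Origin and axes as on the long one.
- ring_centre (a point): Centre of the dark ring's top, 48 above bench, 2 below the top of a fixed 260x210 aluminium plate. Ring 123 across, bore 48, 12 thick. This frame turns with the ring: z up, x through both holes, which lie 45 from the centre on +x and -x, 20 wide radially, 24 long around the ring, open 30 deep. Spanner fully down: bar on the ring, its origin 20 below this point. Sizes in mm.
- ring (a joint): Turn of the ring about its vertical axis, rad: 0 locked, grows anticlockwise seen from above to a firm stop at 0.8 (46 degrees), where it is free. Starts between 0 and 0.12. Stiff: 0.12 N m of friction; stays where left. Pins centred in the holes first take up about 8 mm (0.18 rad) of play, so the spanner must turn that much further.
Things that resemble listed ones, but are neither listed nor needed, are in the scene too. Leave any green or purple look-alike of the spanner alone.

How it is judged:
On the way:
1. the long spanner's pins are down in the ring's holes, before the ring is turned (horizontal distance between spanner and ring_centre below 0.016 m and z of spanner in the frame of ring_centre below -0.008 m and value of joint ring below 0.4 rad), for 0.1 s.
At the end, for the whole second after the job is handed in: The ring is turned anticlockwise past 0.62 rad (its stop is at 0.8), and the long spanner stands at rest in it, released: within 16 mm of the ring's centre, pins at least 12 mm down in the holes (20 mm when fully down), within 10 degrees of upright (value of joint ring above 0.62 rad and horizontal distance between spanner and ring_centre below 0.016 m and z of spanner in the frame of ring_centre below -0.012 m and angle between spanner's own z axis and vertical below 0.17 rad and linear speed of spanner below 0.02 m/s); the robot touches nothing.
It fails at once if the small spanner is moved more than 30 mm (distance of small_spanner from where it was at the start of the episode above 0.03 m).
It also fails if it takes over 42 s, if anything falls off the work surface, if the arm or the gripper's body presses on something with over 40 N, if the wrist force passes 120 N, or if a joint passes its speed limit or range.

## Working session

There is one attempt and no reset: what is moved stays moved. The work goes in short steps, Python scripts to look and compute and a tool call to move; the robot and the scene stay as the last step left them, time stands still between calls to the robot, and variables do not carry over. Pictures are saved under pics/ and viewed, at most 10 in all, crops included, and the job is handed in when it is done.

Besides the shell and the picture viewer there is one more tool, called after "Emit:" as name(argument=value, ...), one argument or row to a line, values as JSON. jog_arm: Moves the arm, as the interface text tells. Its arguments: {"type":"object","properties":{"series":{"type":"array"},"newtons":{"type":"number"}},"required":["series"]}

```bash
mkdir -p pics; cat > h.py <<'E'
import numpy as np, cv2
from scipy.spatial.transform import Rotation as R
from workcell import robot
def ray(cal,u,v):
    K=np.array([[cal['fx'],0,cal['cx']],[0,cal['fy'],cal['cy']],[0,0,1.]])
    d=cal.get('distortion'); d=np.zeros(5) if d is None else np.array(d,float)
    p=cv2.undistortPoints(np.array([[[u,v]]],float),K,d)[0,0]
    return np.array(cal['position']),R.from_quat(cal['orientation']).apply([p[0],-p[1],-1])
def onz(cal,u,v,z):
    o,d=ray(cal,u,v); return o+d*(z-o[2])/d[2]
def snap(n,f):
    im=robot.snapshot(n); cv2.imwrite('pics/'+f,im[:,:,::-1]); return im
E
python3 - <<'E'
from h import *
for n in('top','side'):
    snap(n,n+'0.png'); print(robot.get_calibration(n))
a,b=[cv2.imread(f'pics/{n}0.png') for n in('top','side')]
o=robot.get_obs();print(o['position'],o['tcp_rot'],o['time_s'],o['opening'])
E
```

```text
{'fx': 382.74392705870804, 'fy': 382.74392705870804, 'cx': 252.48718738600923, 'cy': 192.4483038200477, 'position': array([ 0.34114315, -0.05350226,  0.95576361]), 'orientation': array([-0.06931572,  0.05596161,  0.71208174, -0.69642173])}
{'fx': 495.1057142027147, 'fy': 495.1057142027147, 'cx': 260.90690263624066, 'cy': 193.23676186563745, 'position': array([ 0.41433288, -1.03371111,  0.88422357]), 'orientation': array([ 0.42282865, -0.0270569 , -0.04820995,  0.90452178])}
[0.19086707 0.64724881 0.20204854] [ 1.42884638e-01  9.89739213e-01 -5.08443524e-04 -1.07000810e-04] 0.1 0.08548082722359251
```

View pics/top0.png

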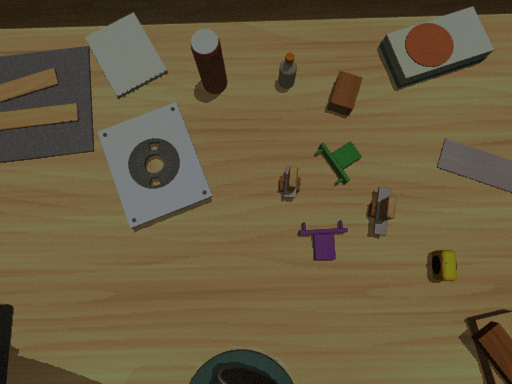

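View pics/side0.png

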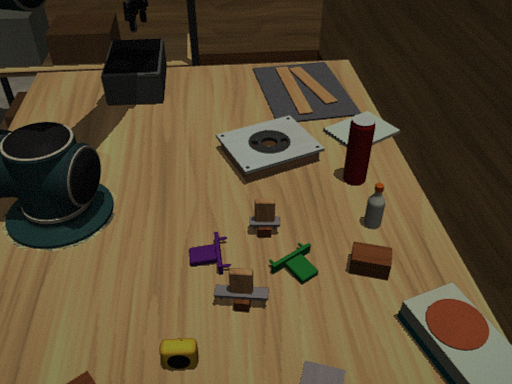

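The top view shows two grey-bar spanners, at (291,182) with a short bar and at (381,210) with a long bar. The green one (340,160) and the purple one (323,240) are look-alikes. The ring is at (154,163). I take (381,210) to be the long spanner, and I'll confirm that in an enlarged crop.

```bash
python3 - <<'E'
from h import *
a=cv2.imread('pics/top0.png')
f=lambda c:cv2.convertScaleAbs(cv2.resize(c,None,fx=5,fy=5,interpolation=cv2.INTER_CUBIC),alpha=1.6)
cv2.imwrite('pics/c.png',np.hstack([f(a[125:205,115:195]),f(a[180:260,345:425])]))
cal=robot.get_calibration('top')
for u,v,z in [(154,163,.048),(381,210,.04),(291,182,.04)]: print(onz(cal,u,v,z))
# length of bars by grey mask
hsv=cv2.cvtColor(a,cv2.COLOR_BGR2HSV)
for (x0,y0,x1,y1) in [(360,180,402,245),(272,160,308,206)]:
    m=((hsv[...,1]<70)&(hsv[...,2]>60)).astype(np.uint8)[y0:y1,x0:x1]
    cs,_=cv2.findContours(m,0,2);c=max(cs,key=cv2.contourArea); r=cv2.minAreaRect(c); print(r[0][0]+x0,r[0][1]+y0,r[1:], cv2.boxPoints(r)+[x0,y0])
E
```

```text
[0.58342872 0.20252352 0.048     ]
[ 0.4554246  -0.34466816  0.04      ]
[ 0.52914212 -0.132239    0.04      ]
380.5304889678955 226.72561645507812 ((12.25790023803711, 14.797826766967773), 6.340191841125488) [[373.62195206 233.40244675]
 [375.2560997  218.69512558]
 [387.43902588 220.04878616]
 [385.80487823 234.75610733]]
289.5 192.5 ((9.0, 11.0), 90.0) [[284. 188.]
 [295. 188.]
 [295. 197.]
 [284. 197.]]
```

View pics/c.png

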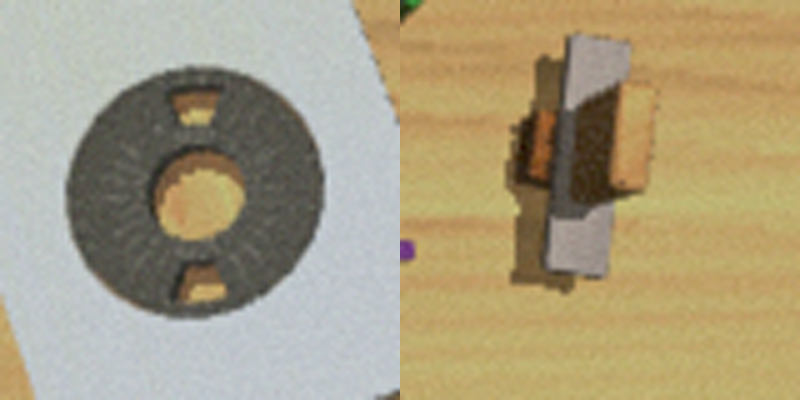

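The crop confirms it. The right panel shows the long bar with corners near (379,187), (391,189), (386,236) and (374,234), and the lit grip top near (392,207). The left panel shows the ring centred near (154,163), with holes near (154,146) and (155,182).

```bash
python3 - <<'E'
from h import *
cal=robot.get_calibration('top')
P=lambda x,y,z,o:onz(cal,o[0]+x/5-.4,o[1]+y/5-.4,z)[:2]
S=(345-80,180);Q=(115,125)
c=[P(x,y,.04,S) for x,y in [(572,35),(632,43),(607,278),(547,272)]]
far=(c[0]+c[1])/2;near=(c[2]+c[3])/2;d=far-near
print('bar',np.mean(c,0),np.linalg.norm(d),np.linalg.norm(c[0]-c[1]),np.degrees(np.arctan2(d[1],d[0])))
g=[P(x,y,.105,S) for x,y in [(615,82),(658,87),(647,192),(610,190)]]
print('grip',np.mean(g,0))
r=P(195.5,192,.048,Q);h=P(197,105,.048,Q)-P(201,283,.048,Q)
print('ring',r,np.linalg.norm(h),np.degrees(np.arctan2(h[1],h[0])),'holemid',(P(197,105,.048,Q)+P(201,283,.048,Q))/2)
b=P(67,192,.048,Q)-P(324,192,.048,Q);print(np.linalg.norm(b))
sc=robot.get_calibration('side'); 
# grip top in side view
b=cv2.imread('pics/side0.png');cv2.imwrite('pics/s.png',cv2.convertScaleAbs(np.hstack([cv2.resize(b[250:330,200:280],None,fx=5,fy=5),cv2.resize(b[100:180,230:310],None,fx=5,fy=5)]),alpha=1.6))
o=robot.get_obs();T=R.from_quat(o['tcp_rot']).as_matrix();print(T.round(3))
E
```

```text
bar [ 0.45354395 -0.34814532] 0.11525524654513006 0.028873631624329724 -10.481099630847531
grip [ 0.45329628 -0.34685039]
ring [0.58344784 0.20326469] 0.09031592824469835 2.685100337017907 holemid [0.582774 0.201528]
0.12703227375709614
[[-0.959  0.283 -0.   ]
 [ 0.283  0.959 -0.001]
 [ 0.    -0.001 -1.   ]]
```

View pics/s.png

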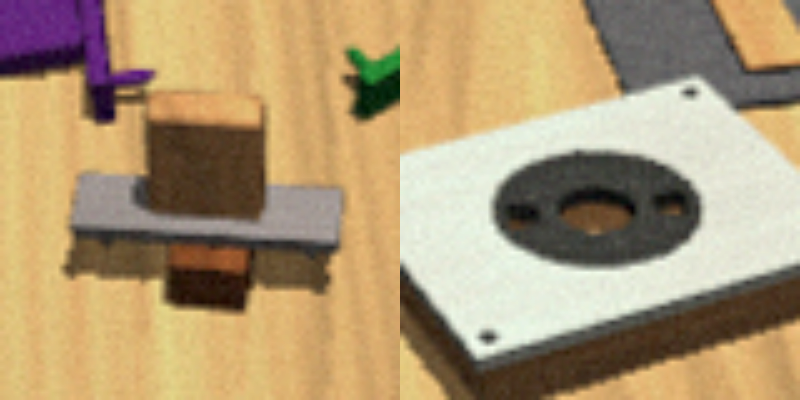

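The side view agrees: the long bar has its grip upright on it, and the ring is clear. The spanner is at about (0.4535, -0.3475) with its bar at -10.5°. The ring is at (0.583, 0.2025) with its holes at +2.7°. I'll set out now.

Emit:
jog_arm(
  series=[
    [1, -0.6, -0.4, 0, -0.033],
    [1, -1, -1, 0, -0.033],
    [1, -1, -1, 0, -0.033],
  ],
  newtons=60,
)

```text
time_s: 0.48
position: [0.2595, 0.5209, 0.2027]
tcp_rot: [0.092, 0.996, -0.0, 0.0]
force: [-0.3, 0.2, 0.4]
opening: 0.0855
gripper_force: 0.0
```

Emit:
jog_arm(
  series=[
    [1, -0.5, -0.5, 0, 0],
    [1, -1, -1, 0, 0],
    [1, -1, -1, 0, 0],
  ],
)

```text
time_s: 0.85
position: [0.34, 0.4049, 0.2028]
tcp_rot: [0.093, 0.996, 0.0, 0.0]
force: [-0.7, 0.4, 0.8]
opening: 0.0854
gripper_force: 0.0
```

Emit:
jog_arm(
  series=[
    [1, -0.5, -0.5, 0, 0],
    [1, -1, -1, 0, 0],
    [1, -1, -1, 0, 0],
  ],
)

```text
time_s: 1.23
position: [0.42, 0.2886, 0.2027]
tcp_rot: [0.093, 0.996, 0.0, 0.0]
force: [-0.0, 0.7, 0.3]
opening: 0.0856
gripper_force: 0.0
```

Emit:
jog_arm(
  series=[
    [1, -0.5, -0.5, 0, 0],
    [1, -1, -1, 0, 0],
    [1, -1, -1, 0, 0],
  ],
)

```text
time_s: 1.6
position: [0.5001, 0.1724, 0.2024]
tcp_rot: [0.092, 0.996, -0.0, -0.0]
force: [-0.1, 1.4, -0.7]
opening: 0.0856
gripper_force: 0.0
```

Emit:
jog_arm(
  series=[
    [1, 0, -0.5, 0, 0],
    [1, 0, -1, 0, 0],
    [1, 0, -1, 0, 0],
  ],
)

```text
time_s: 1.98
position: [0.4804, 0.0745, 0.2029]
tcp_rot: [0.092, 0.996, 0.0, 0.0]
force: [0.6, 0.9, 0.2]
opening: 0.0855
gripper_force: 0.0
```

Emit:
jog_arm(
  series=[
    [1, 0, -0.5, 0, 0],
    [1, 0, -1, 0, 0],
    [1, 0, -1, 0, 0],
  ],
)

```text
time_s: 2.35
position: [0.4625, -0.0237, 0.2028]
tcp_rot: [0.092, 0.996, 0.0, 0.0]
force: [0.2, -0.9, -0.0]
opening: 0.0853
gripper_force: 0.0
```

Emit:
jog_arm(
  series=[
    [1, 0, -0.5, 0, 0],
    [1, 0, -1, 0, 0],
    [1, 0, -1, 0, 0],
  ],
)

```text
time_s: 2.72
position: [0.4446, -0.1219, 0.2026]
tcp_rot: [0.092, 0.996, 0.0, -0.0]
force: [0.2, 0.3, 0.5]
opening: 0.0857
gripper_force: 0.0
```

Emit:
jog_arm(
  series=[
    [1, 0, -0.5, 0, 0],
    [1, 0, -1, 0, 0],
    [1, 0, -1, 0, 0],
  ],
)

```text
time_s: 3.1
position: [0.4267, -0.2201, 0.2024]
tcp_rot: [0.092, 0.996, 0.0, -0.0]
force: [1.0, 0.3, -0.4]
opening: 0.0855
gripper_force: 0.0
```

Emit:
jog_arm(
  series=[
    [0.65, -0.25, -0.5, 0, 0],
    [0.65, -0.5, -1, 0, 0],
    [0.65, -0.5, -1, 0, 0],
  ],
)

```text
time_s: 3.48
position: [0.4589, -0.3273, 0.2014]
tcp_rot: [0.092, 0.996, 0.001, -0.001]
force: [0.6, -0.3, -0.6]
opening: 0.0554
gripper_force: 0.0
```

Emit:
jog_arm(
  series=[
    [0.65, 0, -0.2, 0, 0],
    [0.65, 0, -0.2, 0.3, 0],
    [0.65, 0, -0.2, 0.6, 0],
    [0.65, 0, -0.2, 0.6, 0],
  ],
)

```text
time_s: 3.98
position: [0.4531, -0.3453, 0.1411]
tcp_rot: [0.091, 0.996, 0.001, -0.001]
force: [0.4, 0.3, 0.5]
opening: 0.0555
gripper_force: 0.0
```

```bash
python3 - <<'E'
from h import *
a=snap('top','t1.png')[:,:,::-1];b=snap('side','s1.png')[:,:,::-1]
cv2.imwrite('pics/c1.png',cv2.convertScaleAbs(np.hstack([cv2.resize(a[150:270,320:440],(400,400)),cv2.resize(b[210:330,180:300],(400,400))]),alpha=1.6))
o=robot.get_obs();print(o['position'],o['opening'],R.from_quat(o['tcp_rot']).as_matrix().round(3))
E
```

```text
[ 0.45395479 -0.34632477  0.14401983] 0.055505834158788604 [[-0.983  0.181  0.001]
 [ 0.181  0.983 -0.001]
 [-0.001 -0.    -1.   ]]
```

View pics/c1.png

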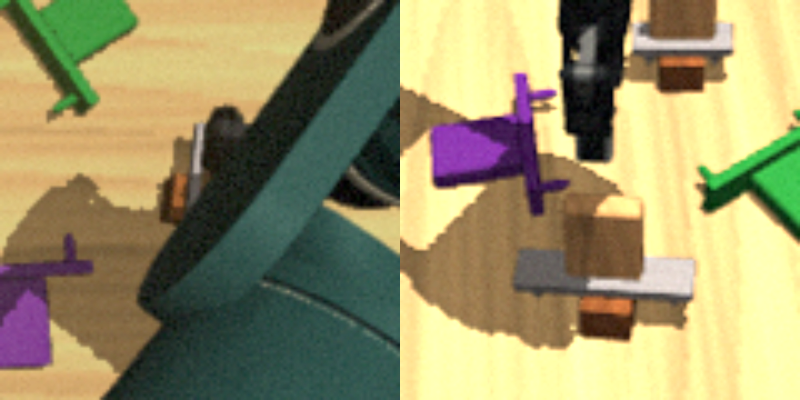

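The side crop shows the fingers above the long spanner's grip, at about (590,150) against the grip at (605,200), clear of the purple and green look-alikes. I'll descend and grip.

Emit:
jog_arm(
  series=[
    [0.65, 0, 0.01, 0.3, 0],
    [0.65, 0, 0.01, 0.6, 0],
    [0.65, 0, 0.01, 0.8, 0],
    [0.65, 0, 0.01, 0.9, 0],
    [0.65, 0, 0.01, 0.9, 0],
  ],
)

```text
time_s: 4.7
position: [0.4537, -0.3459, 0.053]
tcp_rot: [0.091, 0.996, -0.0, 0.0]
force: [-0.3, -0.0, -0.0]
opening: 0.0554
gripper_force: 0.0
```

Emit:
jog_arm(
  series=[
    [0, 0, 0, 0, 0],
    [0, 0, 0, 0, 0],
    [0, 0, 0, 0, 0],
    [0, 0, 0, 0, 0],
    [0, 0, 0, 0, 0],
  ],
  newtons=80,
)

```text
time_s: 5.32
position: [0.4539, -0.3461, 0.0536]
tcp_rot: [0.091, 0.996, -0.0, 0.001]
force: [-0.4, 0.8, 6.0]
opening: 0.0165
gripper_force: 78.3
```

Emit:
jog_arm(
  series=[
    [0, 0, 0, 0, 0],
    [0, 0, 0, 0, 0],
    [0, 0, 0, -0.2, 0],
    [0, 0, 0, -0.5, 0],
    [0, 0, 0, -0.5, 0],
  ],
)

```text
time_s: 5.95
position: [0.4546, -0.3466, 0.106]
tcp_rot: [0.091, 0.996, -0.001, 0.002]
force: [-0.1, 0.1, -3.8]
opening: 0.0163
gripper_force: 78.7
```

Emit:
jog_arm(
  series=[
    [0, 0, 0, -0.5, 0],
    [0, 0, 0, -1, 0],
    [0, 0, 0.2, -1, 0],
    [0, 0, 0.6, -1, 0],
    [0, 0, 1, -1, 0],
  ],
)

```text
time_s: 6.58
position: [0.4714, -0.2458, 0.2008]
tcp_rot: [0.092, 0.996, 0.001, -0.001]
force: [0.1, 0.3, -2.8]
opening: 0.0164
gripper_force: 78.8
```

Emit:
jog_arm(
  series=[
    [0, 0, 0.5, 0, 0],
    [0, 0, 1, 0, 0],
    [0, 0, 1, 0, 0],
  ],
)

```text
time_s: 6.95
position: [0.4899, -0.146, 0.2011]
tcp_rot: [0.09, 0.996, 0.0, -0.001]
force: [-0.4, -0.6, -2.0]
opening: 0.0164
gripper_force: 78.9
```

Emit:
jog_arm(
  series=[
    [0, 0, 0.5, 0, 0],
    [0, 0, 1, 0, 0],
    [0, 0, 1, 0, 0],
  ],
)

```text
time_s: 7.32
position: [0.508, -0.0486, 0.2013]
tcp_rot: [0.09, 0.996, 0.0, -0.001]
force: [0.4, 0.3, -1.9]
opening: 0.0166
gripper_force: 79.4
```

Emit:
jog_arm(
  series=[
    [0, 0, 0.5, 0, 0],
    [0, 0, 1, 0, 0],
    [0, 0, 1, 0, 0],
  ],
)

```text
time_s: 7.7
position: [0.5263, 0.0489, 0.2014]
tcp_rot: [0.09, 0.996, -0.0, -0.001]
force: [-0.6, -0.5, -2.8]
opening: 0.0165
gripper_force: 79.8
```

Emit:
jog_arm(
  series=[
    [0, 0, 0.5, 0, 0],
    [0, 0, 1, 0, 0],
    [0, 0, 1, 0, 0],
  ],
)

```text
time_s: 8.07
position: [0.5447, 0.1467, 0.2014]
tcp_rot: [0.091, 0.996, -0.0, -0.001]
force: [0.0, -0.5, -2.3]
opening: 0.016
gripper_force: 80.1
```

Emit:
jog_arm(
  series=[
    [0, -0.2, 0.4, 0, 0],
    [0, -0.27, 0.63, 0, -0.04],
    [0, -0.27, 0.63, 0.3, -0.073],
    [0, -0.27, 0.63, 0.6, -0.073],
    [0, -0.27, 0.63, 0.6, -0.073],
  ],
)

```text
time_s: 8.7
position: [0.5818, 0.2007, 0.1399]
tcp_rot: [-0.022, 1.0, -0.001, -0.002]
force: [0.2, -0.8, -1.5]
opening: 0.0164
gripper_force: 80.1
```

```bash
python3 - <<'E'
from h import *
a=snap('top','t2.png')[:,:,::-1];b=snap('side','s2.png')[:,:,::-1]
cv2.imwrite('pics/c2.png',cv2.convertScaleAbs(np.hstack([cv2.resize(a[115:215,105:205],(400,400)),cv2.resize(b[90:190,220:320],(400,400))]),alpha=1.5))
o=robot.get_obs();print(o['time_s'],o['position'],o['opening'],R.from_quat(o['tcp_rot']).as_matrix().round(3))
E
```

```text
8.8 [0.58300909 0.20159686 0.14347301] 0.01634962295909205 [[-0.999 -0.045  0.   ]
 [-0.045  0.999 -0.   ]
 [-0.    -0.    -1.   ]]
```

View pics/c2.png

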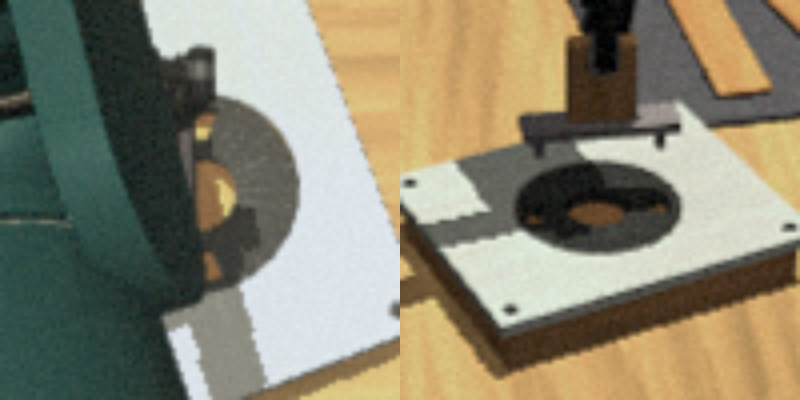

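The side crop shows the spanner level above the ring, with pin tips near (541,155) and (660,145) and holes near (534,218) and (657,207). I'll cast rays to compare them.

```bash
python3 - <<'E'
from h import *
cal=robot.get_calibration('side')
P=lambda x,y,z:onz(cal,220+(x-400)/4-.4,90+y/4-.4,z)[:2]
for n,(l,r,z) in dict(pins=((541,155),(660,145),.100),bartop=((525,115),(677,110),.130),holes=((534,218),(657,207),.048)).items():
    l=P(*l,z);r=P(*r,z);d=r-l;print(n,l,r,(l+r)/2,np.linalg.norm(d),np.degrees(np.arctan2(d[1],d[0])))
# ring in original side picture: crop 5x origin (230,100)
P5=lambda x,y,z:onz(cal,230+(x-400)/5-.4,100+y/5-.4,z)[:2]
print('ring0',P5(597,209,.048),'holes0',P5(521,212,.048),P5(671,203,.048))
Q5=lambda x,y,z:onz(cal,200+x/5-.4,250+y/5-.4,z)[:2]
print('grip0',np.mean([Q5(x,y,.105) for x,y in((150,92),(262,95),(262,125),(150,122))],0))
E
```

```text
pins [0.53910068 0.19561527] [0.62795179 0.20066275] [0.58352623 0.19813901] 0.08899436534463404 3.2513836947036507
bartop [0.52818749 0.20312988] [0.63909832 0.19932951] [0.5836429 0.2012297] 0.11097592055211315 -1.962473823294621
holes [0.53338747 0.1909511 ] [0.62708601 0.19646267] [0.58023674 0.19370689] 0.09386050059582227 3.3663902099065903
ring0 [0.58247719 0.20058482] holes0 [0.53657838 0.20187054] [0.62783844 0.20262374]
grip0 [ 0.45440779 -0.35266512]
```

The spanner and ring agree to within 2 mm and 2°, against ±6 mm of clearance. I'll insert it.

Emit:
jog_arm(
  series=[
    [0, 0, 0, 0.3, 0],
    [0, 0, 0, 0.4, 0],
    [0, 0, 0, 0.5, 0],
    [0, 0, 0, 0.55, 0],
    [0, 0, 0, 0.6, 0],
  ],
)

```text
time_s: 9.43
position: [0.5829, 0.203, 0.0831]
tcp_rot: [-0.023, 1.0, 0.0, 0.0]
force: [-0.5, 0.5, -2.2]
opening: 0.0165
gripper_force: 80.1
```

Emit:
jog_arm(
  series=[
    [0, 0, 0, 0.04, 0],
    [0, 0, 0, 0.08, 0],
    [0, 0, 0, 0.1, 0],
    [0, 0, 0, 0.11, 0],
    [0, 0, 0, 0.11, 0],
  ],
)

```text
time_s: 10.05
position: [0.5827, 0.2029, 0.0718]
tcp_rot: [-0.023, 1.0, 0.0, 0.0]
force: [-0.2, 0.1, -2.3]
opening: 0.0166
gripper_force: 80.3
```

```bash
python3 - <<'E'
from h import *
o=robot.get_obs();print(o['position'],o['force'],o['moment'],o['joint_pos'])
E
```

```text
[0.58273848 0.20287886 0.07184011] [-0.24200728  0.06884057 -2.28104235] [ 0.01568141 -0.01437122  0.00313568] [ 2.93680118e-01  5.63166862e-02  1.72026322e+00  1.08470105e-05
  1.36481612e+00 -1.32333789e+00]
```

Fully down with no contact force. Now I'll turn anticlockwise (negative yaw).

Emit:
jog_arm(
  series=[
    [0, 0, 0, 0, -0.03],
    [0, 0, 0, 0, -0.06],
    [0, 0, 0, 0, -0.09],
    [0, 0, 0, 0, -0.12],
    [0, 0, 0, 0, -0.15],
  ],
)

```text
time_s: 10.68
position: [0.5826, 0.2033, 0.0719]
tcp_rot: [-0.257, 0.966, 0.0, 0.0]
force: [0.2, 3.1, -1.4]
opening: 0.0165
gripper_force: 80.2
```

Emit:
jog_arm(
  series=[
    [0, 0, 0, 0, -0.03],
    [0, 0, 0, 0, -0.06],
    [0, 0, 0, 0, -0.08],
    [0, 0, 0, 0, -0.1],
    [0, 0, 0, 0, -0.1],
  ],
)

```text
time_s: 11.3
position: [0.5826, 0.203, 0.0718]
tcp_rot: [-0.404, 0.915, 0.0, -0.0]
force: [-1.3, 1.4, -1.7]
opening: 0.0162
gripper_force: 80.1
```

```bash
python3 - <<'E'
from h import *
o=robot.get_obs();print(o['position'],o['force'],o['moment'],o['joint_pos'][5],R.from_quat(o['tcp_rot']).as_matrix().round(3)[:,0])
E
```

```text
[0.58256663 0.20301409 0.07175257] [-1.29578076  1.38672415 -1.67182073] [ 0.2912246   0.2345053  -0.04120691] -2.1083817575018453 [-0.674 -0.739 -0.   ]
```

Emit:
jog_arm(
  series=[
    [0, 0, 0, 0, -0.01],
    [0, 0, 0, 0, -0.02],
    [0, 0, 0, 0, -0.03],
    [0, 0, 0, 0, -0.04],
    [0, 0, 0, 0, -0.04],
  ],
)

```text
time_s: 11.92
position: [0.5819, 0.2034, 0.0716]
tcp_rot: [-0.461, 0.888, 0.001, -0.001]
force: [-6.6, 6.2, 1.7]
opening: 0.0165
gripper_force: 83.3
```

```bash
python3 - <<'E'
from h import *
o=robot.get_obs();print(o['position'],o['force'],o['moment'],o['joint_pos'][5],R.from_quat(o['tcp_rot']).as_matrix().round(3)[:,0])
E
```

```text
[0.58193839 0.20340008 0.07164755] [-6.63445962  6.20620379  1.69523324] [ 1.13411746  1.73831819 -1.641706  ] -2.234496571489776 [-0.576 -0.818  0.   ]
```

The moment jumped to -1.6 N m, so the ring is at its stop. I'll ease off slightly, open and rise.

Emit:
jog_arm(
  series=[
    [0, 0, 0, 0, 0.015],
    [0, 0, 0, 0, 0.025],
    [0, 0, 0, 0, 0.025],
  ],
)

```text
time_s: 12.3
position: [0.5828, 0.2027, 0.0717]
tcp_rot: [-0.426, 0.905, -0.0, 0.0]
force: [-1.8, 1.2, -1.4]
opening: 0.0162
gripper_force: 80.3
```

Emit:
jog_arm(
  series=[
    [0.6, 0, 0, 0, 0],
    [0.6, 0, 0, 0, 0],
    [0.6, 0, 0, 0, 0],
    [0.6, 0, 0, 0, 0],
    [0.6, 0, 0, 0, 0],
  ],
)

```text
time_s: 12.92
position: [0.5827, 0.2028, 0.0717]
tcp_rot: [-0.425, 0.905, -0.0, 0.0]
force: [-0.5, -0.6, -0.5]
opening: 0.0514
gripper_force: 0.0
```

Emit:
jog_arm(
  series=[
    [0.6, 0, 0, -0.1, 0],
    [0.6, 0, 0, -0.3, 0],
    [0.6, 0, 0, -0.6, 0],
    [0.6, 0, 0, -1, 0],
    [0.6, 0, 0, -1, 0],
  ],
)

```text
time_s: 13.55
position: [0.584, 0.2033, 0.177]
tcp_rot: [-0.425, 0.905, -0.0, 0.003]
force: [0.5, 0.6, -0.2]
opening: 0.0511
gripper_force: 0.0
```

Emit:
jog_arm(
  series=[
    [0.6, 0.4, 0, -0.4, 0],
    [0.6, 0.8, 0.4, -0.5, 0],
    [0.6, 1, 0.8, -0.5, 0],
    [0.6, 1, 1, -0.5, 0],
  ],
)

```text
time_s: 14.05
position: [0.4403, 0.1898, 0.2229]
tcp_rot: [-0.425, 0.905, -0.0, 0.001]
force: [0.7, 1.0, 0.7]
opening: 0.0514
gripper_force: 0.0
```

```bash
python3 - <<'E'
from h import *
a=snap('top','t3.png')[:,:,::-1];b=snap('side','s3.png')[:,:,::-1]
cv2.imwrite('pics/c3.png',cv2.convertScaleAbs(np.hstack([cv2.resize(a[115:215,105:205],(400,400)),cv2.resize(b[90:190,220:320],(400,400))]),alpha=1.5))
o=robot.get_obs();print(o['time_s'],o['position'],o['opening'],o['force'])
E
```

```text
14.15 [0.44108523 0.19067274 0.22247702] 0.0512751350494646 [-0.39928343  0.61097281  1.02496894]
```

View pics/c3.png

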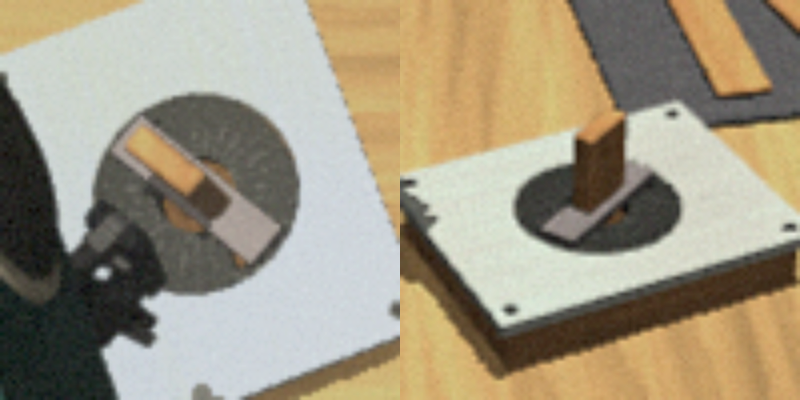

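The crop shows the spanner seated flat on the ring, upright and turned about 50°, with the gripper clear of it. I'll hand the job in.

```bash
python3 -c "
from workcell import robot
print(robot.close_job())"
```

```text
the job is handed in; nothing more can be done
None
```

I handed the job in: the long spanner stands upright and released in the ring, which I turned anticlockwise to its stop (felt as a jump in wrist moment), and I never touched the small spanner; the hand-in returned no verdict.

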